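# Press a stuck valve cartridge out of a pump head

### The job

The valve cartridge is stuck in the underside of the steel pump head that is clamped on the press-out stand. Take the slim drift out of the drift holder, feel with light touches for the bore in the flange on top, which sits a little off-centre, and push the cartridge steadily down through the head until it drops into the dish below; never force the drift against the head or hammer on the cartridge. Then draw the drift out and hang it back in its holder, without disturbing the stout drift, the dish, or the bottles and beaker standing behind.

Things in the scene. Friction and masses are not known exactly. Their poses are not given: they have to be found in the camera images.
- head: Steel pump head clamped on a fixed aluminium stand, 92 x 124 mm, that is open to front and back; the head's underside is 36 mm, its top face 80 mm above the worktop. Round, 55 mm wide, 68 mm at the foot; black nuts reach 48 mm out along its x axis. Origin: centre of its underside, on the cartridge's axis; z up. Over 30 N from the drift, on its top or in its bore, spoils it.
- head_top (a point): Point on the cartridge's axis in the head's top face. That face is a round inlet flange, 47 mm wide, 10 mm thick, held by four cap screws 4 mm high on a 36 mm circle, in oversize holes: its sharp-edged bore, 11 mm wide, lies 2.5 to 3.5 mm off this point, each time in another direction that no reading gives. Under the flange the inside is 23 mm wide; the seal narrows it to 19 mm.
- cartridge: Round steel valve cartridge, 20 mm wide, 18 mm long. Origin: centre of its lower end, z along it. Starts with its lower end 1 to 6 mm above the head's underside (upper end 20 to 25 mm below the head's top face). A seal grips it with 8 to 20 N of friction; once its upper end is 30 to 40 mm below the top face it lets go and drops into the dish. Over 30 N from the drift cracks it.
- dish: Loose flat round dish, 64 mm wide, 13 mm high, floor 2 mm thick, standing on the worktop under the stand to catch the cartridge. Origin: centre of its underside.
- holder: Drift holder, fixed on the worktop: grey bent-sheet bracket 60 x 130 mm, its top face 92 mm above the worktop, with two 18 mm holes through its 5 mm thick top, 66 mm apart along its y axis. Each drift hangs in a hole, its collar resting on the top face. Origin: on the worktop under the middle; z up.
- hole_a (a point): Centre of one hole of the drift holder, at its top face (the hole at the holder's -y end).
- hole_b (a point): Centre of the other hole of the drift holder, at its top face (the hole at the holder's +y end).
- drift_slim: Slim drift, loose, 95 to 160 g: steel rod 10 mm in diameter, 72 mm long; above it a collar 26 mm wide, 5 mm high, then a round fluted metal grip 20 mm wide up to 124 mm above the tip. Origin: centre of the rod's tip; z from tip to grip. At the start it hangs upright in either hole of the holder, tip 20 mm, top 144 mm above the worktop.
- drift_stout: Stout drift, loose: like the slim drift, but its rod is 16 mm in diameter, too thick for the bore. It hangs in the holder's other hole.
- bottle: Bystander: screw-cap reagent bottle, 69 mm wide, 145 mm high, upright behind the stand. Origin: centre of its underside.
- wash_bottle: Bystander: squeeze bottle with a bent spout, 62 x 107 mm, 195 mm high, upright behind the stand. Origin: centre of its underside.
- beaker: Bystander: small glass beaker, 46 mm wide, 58 mm high, upright behind the stand and to its left. Origin: centre of its underside.
Not all that is in view belongs to the job. What is shaped like the drift_slim but brown or red is not meant.

How it is judged (in metres and radians):
On the way, in this order (a step that is already met when the one before it is completed fails the run):
1. the slim drift is lifted clear of the holder (height (world z) of drift_slim above 0.095 m), for 0.1 s.
2. the slim drift is in the bore, the cartridge still in the head (horizontal distance between drift_slim and head_top below 0.007 m and z of drift_slim in the frame of head_top below -0.015 m and height (world z) of cartridge above 0.028 m), for 0.1 s.
3. the cartridge is driven out into the dish, the drift still in the bore (horizontal distance between drift_slim and head_top below 0.007 m and height (world z) of cartridge below 0.02 m and horizontal distance between cartridge and dish below 0.03 m and z of drift_slim in the frame of head_top below -0.024 m), for 0.1 s.
At the end, for the whole second after the job is handed in: Cartridge still, in the dish (origin within 30 mm of its centre, below 20 mm); slim drift still and upright (0.12 rad) in a holder hole, tip within 7 mm of its axis and 68 to 75 mm below the top face; stout drift within 12 mm and dish within 20 mm of their starts (height (world z) of cartridge below 0.02 m and horizontal distance between cartridge and dish below 0.03 m and ((horizontal distance between drift_slim and hole_a below 0.007 m and z of drift_slim in the frame of hole_a between -0.075 and -0.068 m) or (horizontal distance between drift_slim and hole_b below 0.007 m and z of drift_slim in the frame of hole_b between -0.075 and -0.068 m)) and angle between drift_slim's own z axis and vertical below 0.12 rad and linear speed of each of drift_slim, cartridge below 0.02 m/s and distance of drift_stout from where it was at the start of the episode below 0.012 m and distance of dish from where it was at the start of the episode below 0.02 m); the robot touches nothing.
It fails at once if the slim drift presses on the pump head with more than 30 N (contact force between drift_slim and head above 30 N).
It fails at once if the slim drift presses on the cartridge with more than 30 N (contact force between drift_slim and cartridge above 30 N).
It fails at once if the stout drift is pressed on the head or the cartridge (contact force between drift_stout and head above 1 N or contact force between drift_stout and cartridge above 1 N).
It fails at once if the bottle, wash bottle or beaker is shifted by more than 20 mm (distance of any of bottle, wash_bottle, beaker from where it was at the start of the episode above 0.02 m).
It also fails if it takes over 72 s, if anything falls off the work surface, if the arm or the gripper's body presses on something with over 40 N, if the wrist force passes 120 N, or if a joint passes its speed limit or range.

### The arm

A 7-joint arm with a two-finger parallel gripper is mounted at the origin on a cart in front of the work surface, level with it; the furniture and walls round the work are solid. World frame = base frame: x ahead of the robot, y to its left, z up, the work surface at z = 0. Lengths are in m, angles in degrees, forces in N, time in s.
With the tool pointing down it reaches from about 0.425 to 0.875 m from the base axis. Payload 4.7 kg.
Tool frame: the origin (TCP) lies midway between the tips of the shut fingers; the grasp point (between the pads) lies 19 mm behind it; z points along the fingers, y is the direction in which the jaws open and shut (so a half turn about z gives the same grasp; the last joint's range is limited). The gripper opens to 87 mm and grips with 3 to 60 N. Pads are 19 mm wide; open, the fingers measure 117 mm over their backs; the gripper's body (75 mm by 190 mm) begins 51 mm behind the grasp point.
Start: joints at [65.552, 18.392, -4.016, 83.108, 1.295, 78.541, -3.26], TCP at [0.277, -0.588, 0.223] pointing down, gripper open.
Joint ranges: [-163.93, 163.93], [-17.29, 119.83], [-79.2, 71.16], [3.27, 140.29], [-89.18, 269.18], [5.43, 117.66], [-154.24, 154.24]. Speed limits (degrees/s): [147.25, 147.25, 180, 180, 180, 180, 180].

### API

Orientations are given as [roll, pitch, yaw] about the fixed x, y, z axes, in that order (R = Rz(yaw) Ry(pitch) Rx(roll)).
In Python, from cell import env gives the robot as it stands. The module is installed in compiled form; this text tells all that it offers.
- The arm moves only by the tool servo_tool, never from a script. Its argument "plan" is a list of rows, each a list of 3 entries, a list of its own where there are three numbers: the opening, from 0 (shut) to 1 (fully open), then the shift along the tool's x, y, z in cm, then the turn, a rotation vector about the tool's x, y, z in degrees. A call has 1 to 20 rows; each row shifts and turns the pose as measured when the row begins, along the tool's axes as they then stand; what a row does not reach is not made up. A row lasts 1/12 s, in which the tool goes at most 41.7 mm and 7.16 degrees, less where a joint would pass 70% of its speed; a pose out of reach is approached as far as the arm can. A call is refused whole if a number of a shift passes 4.17 or a number of a turn 7.16, either way. A call with a gripper value outside its range is refused whole. The fingers move at their own pace and stop on an object; "force" is the grip in N (left out, the last holds). Time passes only in rows, so rows that do not move let the fingers close. It gives the time, the measured TCP pose, the force and the opening at its end, in the units of the state.
- env.get_obs(): the state, without advancing time (a new reading comes with each control period).
- env.read_camera(name): name is "scene" or "top" or "wrist"; returns a dict with "image" (480x640x3 uint8, blue, green, red), "fx", "fy", "cx", "cy" (pixels), "k1" (the pictures are not rectified: a ray, as slopes to the right and down, at radius r is drawn at 1 + k1 r^2 times it, then the intrinsics apply), "rvec" (rotation vector, rad) and "tvec" (3), from world to camera coordinates, as OpenCV has them; the wrist camera has in their place "T_tool_cam" (4x4, takes a point from camera to tool coordinates, whose origin is the TCP and whose axes are the flange's). Camera axes: x right, y down, z forward; pixel columns grow to the right and rows downward; lengths in m; the calibration is good to about 2 mm. A picture is of the moment at which its call begins: read the wrist's pose just before it. There is no depth.
- env.sign_off(): hands the job in, once; it reports no verdict.
The state is a dict: "time_s": time; "qpos": joint angles; "joint_velocities": joint speeds; "effort": joint torques, N m; "tool_pos": TCP position; "tool_rot": TCP orientation; "force": force on the tool from outside, world axes, zero at the start; "wrist_torque": the same for the moment, N m; "grip_width": finger opening in m.
Only numpy, scipy, OpenCV 4.12 (cv2) and the standard library are available. Lean on these libraries where they do the work, as an engineer would, in place of code of your own. Each camera call takes 0.05 s, during which the arm holds its last target. There are 200 camera calls.

## Working session

There is one attempt and no reset: what is moved stays moved. The work goes in short steps, Python scripts to look and compute and a tool call to move; the robot and the scene stay as the last step left them, time stands still between calls to the robot, and variables do not carry over. Pictures are saved under pics/ and viewed, about 8 in all and at most 12, crops included, and the job is handed in when it is done.

Besides the shell and the picture viewer there is one more tool, called after "Call:" as name([rows], argument=value, ...), one row to a line, values as JSON. servo_tool: Moves the arm, as the interface text tells. Its arguments: {"type":"object","properties":{"plan":{"type":"array"},"force":{"type":"number"}},"required":["plan"]}

```bash
mkdir -p pics; cat > h.py <<'E'
import numpy as np, cv2
from cell import env
from scipy.spatial.transform import Rotation as R
def cam(name):
    o=env.get_obs(); c=env.read_camera(name); c['obs']=o
    if name=='wrist':
        T=np.eye(4);T[:3,:3]=Rt(o);T[:3,3]=o['tool_pos'];c['W']=T@np.array(c['T_tool_cam'])
    else:
        Rm=cv2.Rodrigues(np.array(c['rvec'],float))[0];W=np.eye(4);W[:3,:3]=Rm.T;W[:3,3]=-Rm.T@np.array(c['tvec'],float).ravel();c['W']=W
    return c
def Rt(o): return R.from_euler('xyz',o['tool_rot'],degrees=True).as_matrix()
def back(c,u,v,z):
    d=np.array([(u-c['cx'])/c['fx'],(v-c['cy'])/c['fy']]);p=d.copy()
    for _ in range(20): p=d/(1+c['k1']*(p@p))
    r=c['W'][:3,:3]@np.array([p[0],p[1],1]);o=c['W'][:3,3]
    return o+r*(z-o[2])/r[2]
def proj(c,P):
    q=np.linalg.inv(c['W'])@np.append(P,1);p=q[:2]/q[2];p=p*(1+c['k1']*(p@p))
    return p[0]*c['fx']+c['cx'],p[1]*c['fy']+c['cy']
E
python3 - <<'E'
from h import *
o=env.get_obs();print(o)
for n in('top','scene'):
    c=cam(n);cv2.imwrite(f'pics/{n}0.png',c['image']);print(n,c['W'].round(3).tolist(),c['fx'],c['k1'])
E
```

```text
{'time_s': 0.0, 'qpos': array([65.55214348, 18.43923221, -4.01691708, 83.17487198,  1.29585473,
       78.54172119, -3.26045981]), 'joint_velocities': array([ 0.0537612 , -0.0105495 ,  0.0101656 , -0.0393074 , -0.00702301,
       -0.00351165, -0.05618848]), 'effort': array([-1.58591829e-04, -4.91292894e+01, -4.04268745e-01, -3.12525451e+01,
       -6.39376324e-02,  4.37380420e-02,  1.98703301e-04]), 'tool_pos': array([ 0.27705154, -0.58737903,  0.22146003]), 'tool_rot': array([-1.79889474e+02,  6.21107114e-03,  2.52586372e+01]), 'force': array([-0.03140024,  0.77918576,  0.20640672]), 'wrist_torque': array([ 0.00422929, -0.07666684,  0.00854989]), 'grip_width': 0.08746969548026563}
top [[-0.029, -0.998, 0.06, 0.516], [-1.0, 0.029, -0.002, 0.07], [0.001, -0.06, -0.998, 1.306], [0.0, 0.0, 0.0, 1.0]] 569.8649468812839 -0.09446284099605917
scene [[-0.579, -0.514, 0.633, 0.02], [-0.815, 0.37, -0.445, 0.464], [-0.005, -0.774, -0.633, 0.656], [0.0, 0.0, 0.0, 1.0]] 474.2665443468037 -0.006129577325169729
```

View pics/top0.png

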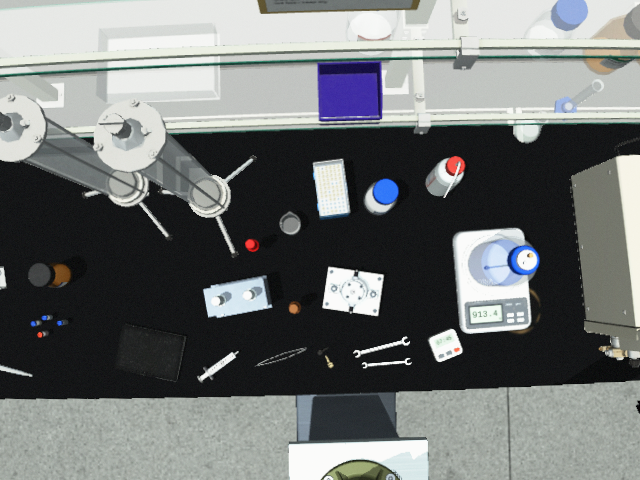

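View pics/scene0.png

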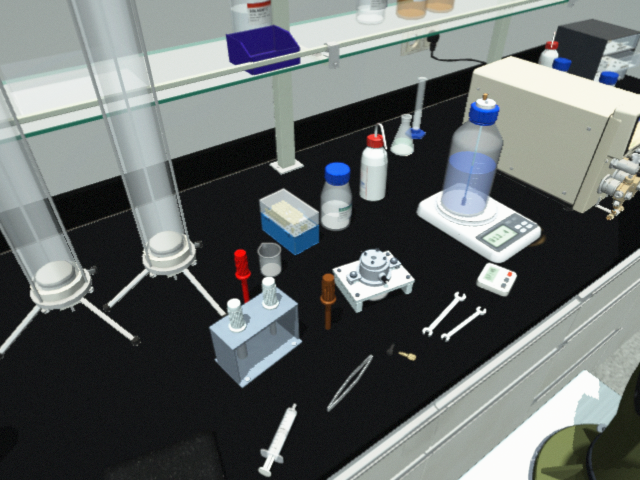

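The holder is at top-view (238,297), with grips at (218,300) and (249,295). The brown (294,307) and red (252,245) lookalikes are excluded by colour. The two metal drifts can only be told apart by their rods, so I'll enlarge those.

```bash
python3 - <<'E'
from h import *
s=cam('scene');i=s['image'];a=cv2.resize(i[265:395,200:310],None,fx=4.4,fy=4.4,interpolation=cv2.INTER_CUBIC)
c=cam('top');t=c['image'];b=cv2.resize(t[250:335,195:390],None,fx=4,fy=4,interpolation=cv2.INTER_CUBIC)
cv2.imwrite('pics/crop1.png',cv2.convertScaleAbs(a,alpha=1.3)); cv2.imwrite('pics/crop2.png',b)
for u,v in((218,300),(249,295)):print(back(c,u,v,.144))
print(back(c,354,290,.08))
E
```

```text
[0.48601248 0.28207689 0.144     ]
[0.49449495 0.21837914 0.144     ]
[0.49755413 0.00064204 0.08      ]
```

View pics/crop1.png

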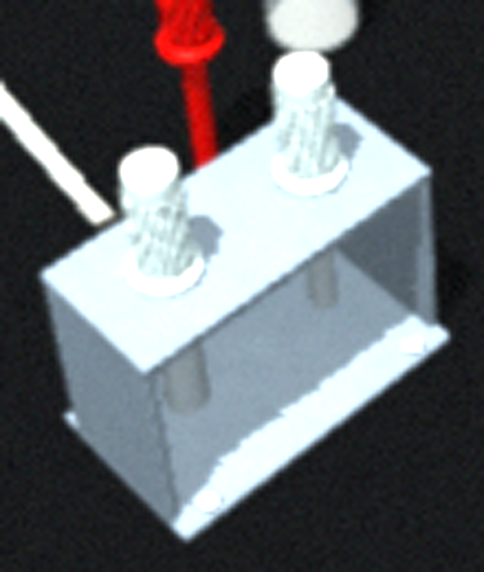

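View pics/crop2.png

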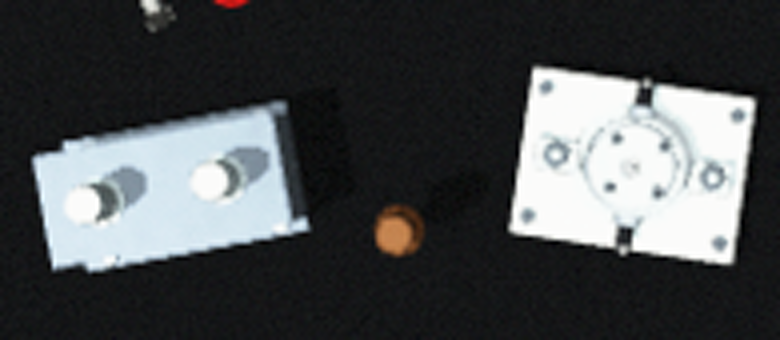

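The right-hand rod in crop 1 is clearly thinner (~30 px, against 45 px on the left). So the slim drift is the one nearer the stand, at top-view (247.5,295), world ≈(0.494,0.221). The head centre is near top-view (353,291). I'll set off past the head so I can look at it with the wrist camera before grasping.

Call:
servo_tool([
  [1,[2.3,-2.5,-0.9],[0,0,0]],
  [1,[2.3,-2.5,-0.9],[0,0,0]],
  [1,[2.3,-2.5,-0.9],[0,0,0]],
  [1,[2.3,-2.5,-0.9],[0,0,0]],
  [1,[2.3,-2.5,-0.9],[0,0,0]],
  [1,[2.3,-2.5,-0.9],[0,0,0]],
  [1,[2.3,-2.5,-0.9],[0,0,0]],
  [1,[2.3,-2.5,-0.9],[0,0,0]],
  [1,[2.3,-2.5,-0.9],[0,0,0]],
  [1,[2.3,-2.5,-0.9],[0,0,0]],
  [1,[2.3,-2.5,-0.9],[0,0,0]],
  [1,[2.3,-2.5,-0.9],[0,0,0]],
  [1,[0,0,0],[0,0,-7]],
  [1,[0,0,0],[0,0,-7]],
  [1,[0,0,0],[0,0,-7]],
  [1,[0,0,0],[0,0,-7]],
  [1,[0,0,0],[0,0,-7]],
  [1,[0,0,0],[0,0,-7]],
  [1,[0,0,0],[0,0,-7]],
  [1,[0,0,0],[0,0,-7]],
], force=30)

```text
time_s: 1.87
tool_pos: [0.4026, -0.1757, 0.331]
tool_rot: [-179.7, -0.0, 81.8]
force: [0.0, 0.8, 0.4]
grip_width: 0.087
```

```bash
cat >> h.py <<'E'
def need(x,y,z,yaw):
    o=env.get_obs();d=Rt(o).T@(np.array([x,y,z])-o['tool_pos'])*100
    w=(R.from_matrix(Rt(o)).inv()*R.from_euler('xyz',[180,0,yaw],degrees=True)).as_rotvec(degrees=True)
    print('t',round(o['time_s'],2),'pos',o['tool_pos'].round(4),'rot',o['tool_rot'].round(2),'F',o['force'].round(2),'M',o['wrist_torque'].round(3),'w',round(o['grip_width'],4),'| need cm',d.round(2),'deg',w.round(2))
E
python3 - <<'E'
from h import *
c=cam('wrist');print(np.array(c['T_tool_cam']).round(3).tolist(),c['fx']);need(.45,0,.25,97.6)
E
```

```text
[[0.0, -0.961, -0.276, 0.075], [1.0, 0.0, 0.0, -0.001], [-0.0, -0.276, 0.961, -0.163], [0.0, 0.0, 0.0, 1.0]] 351.6917350453015
t 1.92 pos [ 0.4025 -0.1757  0.331 ] rot [-1.7972e+02 -4.0000e-02  8.2110e+01] F [-0.81 -0.18 -0.85] M [ 0.053 -0.103  0.018] w 0.0868 | need cm [18.05  2.33  8.1 ] deg [ -0.27  -0.08 -15.49]
```

Call:
servo_tool([
  [1,[0,0,0],[0,0,-5.2]],
  [1,[0,0,0],[0,0,-5.2]],
  [1,[0,0,0],[0,0,-5.2]],
  [1,[2.0,1.4,2.1],[0,0,0]],
  [1,[2.0,1.4,2.1],[0,0,0]],
  [1,[2.0,1.4,2.1],[0,0,0]],
  [1,[2.0,1.4,2.1],[0,0,0]],
  [1,[2.0,1.4,2.1],[0,0,0]],
  [1,[2.0,1.4,2.1],[0,0,0]],
  [1,[2.0,1.4,2.1],[0,0,0]],
  [1,[2.0,1.4,1.5],[0,0,0]],
  [1,[0,0,0],[0,0,0]],
  [1,[0,0,0],[0,0,0]],
])

```text
time_s: 3.0
tool_pos: [0.4958, 0.0021, 0.1626]
tool_rot: [180.0, 0.1, 96.1]
force: [-0.3, -0.9, 0.0]
grip_width: 0.0873
```

```bash
python3 - <<'E'
from h import *
c=cam('wrist');need(.4975,0.001,.16,97.6)
u,v=map(int,proj(c,[.4975,.001,.08]));print(u,v)
i=c['image'];print(u,v);x0=max(u-75,0);y0=max(v-75,0);print(x0,y0)
np.save('w1.npy',i);import pickle;pickle.dump(c,open('w1.pkl','wb'))
cv2.imwrite('pics/w1.png',cv2.resize(i[y0:y0+150,x0:x0+150],None,fx=4,fy=4,interpolation=cv2.INTER_CUBIC))
E
```

```text
t 3.05 pos [0.4956 0.0024 0.1626] rot [1.7999e+02 9.0000e-02 9.6080e+01] F [-0.1   0.72  0.39] M [ 0.078 -0.086  0.022] w 0.0872 | need cm [-0.15  0.17  0.27] deg [ 0.01  0.09 -1.52]
323 250
323 250
248 175
```

View pics/w1.png

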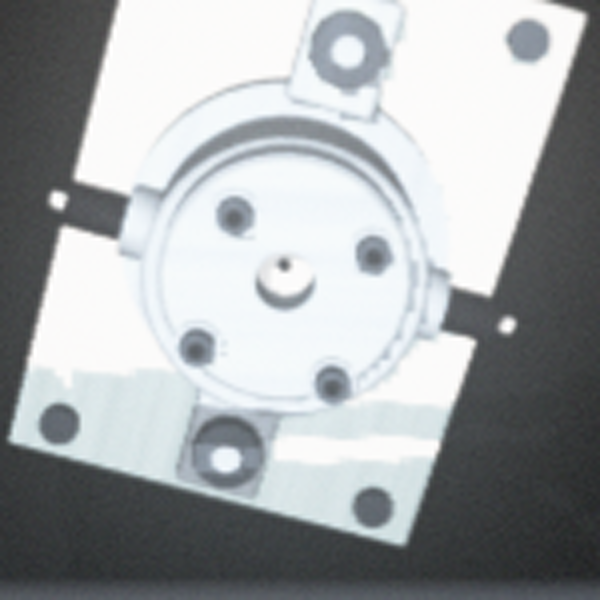

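The bore shows at crop (285,280), i.e. image (319,245). It lies about 2.5–3 mm off the screw-circle and nut centre, towards +y. Next I'll go above the slim drift.

Call:
servo_tool([
  [1,[0,0,-3.7],[0,0,0]],
  [1,[1.8,0.17,-0.5],[0,0,-1.5]],
  [1,[3.6,0.35,0],[0,0,0]],
  [1,[3.6,0.4,0],[0,0,0]],
  [1,[3.6,0.4,0],[0,0,0]],
  [1,[3.6,0.4,0],[0,0,0]],
  [1,[3.6,0.4,0],[0,0,0]],
  [1,[1.7,0.2,0],[0,0,0]],
  [1,[0,0,0],[0,0,0]],
  [1,[0,0,0],[0,0,0]],
])

```text
time_s: 3.88
tool_pos: [0.4993, 0.2146, 0.2161]
tool_rot: [178.9, 0.4, 95.5]
force: [0.6, -1.0, -1.0]
grip_width: 0.0874
```

```bash
python3 - <<'E'
from h import *
import pickle
w=pickle.load(open('w1.pkl','rb'))
print('bore',back(w,318.9,244.7,.08),'screwctr',back(w,318.8,249.9,.084))
c=cam('wrist');need(.494,.2195,.101,97.6)
pickle.dump(c,open('w2.pkl','wb'))
u,v=map(int,proj(c,[.494,.2195,.12]));print(u,v)
x0=max(u-100,0);y0=max(v-75,0);print(x0,y0)
cv2.imwrite('pics/w2.png',cv2.resize(c['image'][y0:y0+150,x0:x0+200],None,fx=4,fy=4,interpolation=cv2.INTER_CUBIC))
E
```

```text
bore [0.49370491 0.00535221 0.08      ] screwctr [0.49393366 0.00263963 0.084     ]
t 3.93 pos [0.4994 0.2143 0.2162] rot [178.92   0.39  95.44] F [-0.54  0.41  0.53] M [ 0.055 -0.051 -0.027] w 0.0867 | need cm [ 0.65 -0.71 11.5 ] deg [ 1.07  0.41 -2.15]
312 236
212 161
```

View pics/w2.png

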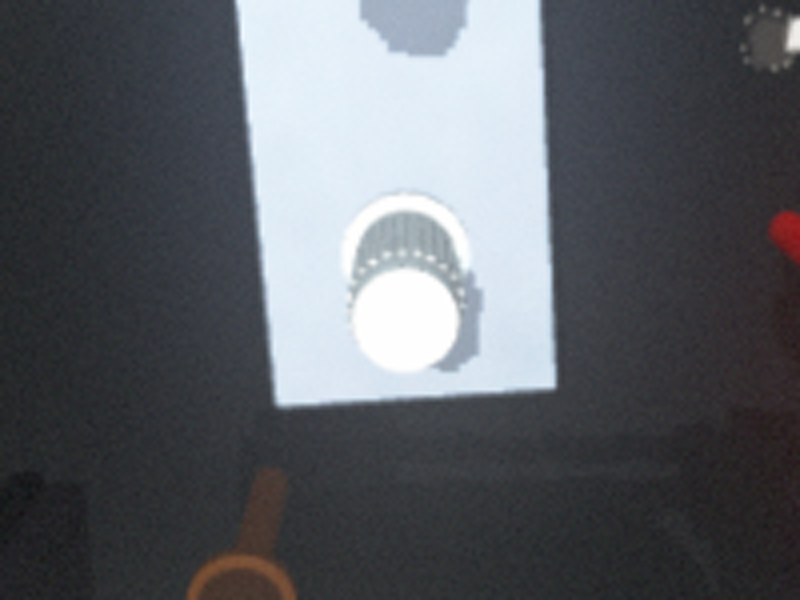

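The slim drift's top is at crop (405,320) and its collar at (405,252). The brown decoy is lower left at (240,585), out of the way.

```bash
python3 - <<'E'
from h import *
import pickle
w=pickle.load(open('w2.pkl','rb'))
a=back(w,312.9,240.6,.144);b=back(w,312.9,223.6,.097);print(a,b)
p=(a+b)/2;need(p[0],p[1],.101,97.6)
E
```

```text
[0.49396765 0.22334189 0.144     ] [0.49379499 0.22442104 0.097     ]
t 3.93 pos [0.4994 0.2143 0.2162] rot [178.92   0.39  95.44] F [-0.54  0.41  0.53] M [ 0.055 -0.051 -0.027] w 0.0867 | need cm [ 1.08 -0.68 11.5 ] deg [ 1.07  0.41 -2.15]
```

Call:
servo_tool([
  [1,[1.0,-0.7,0],[1.1,0.4,-2.1]],
  [1,[0,0,0],[0,0,0]],
  [1,[0,0,2.5],[0,0,0]],
  [1,[0,0,2.5],[0,0,0]],
  [1,[0,0,2.0],[0,0,0]],
  [1,[0,0,1.0],[0,0,0]],
  [1,[0,0,0],[0,0,0]],
  [1,[0,0,0],[0,0,0]],
])

```text
time_s: 4.6
tool_pos: [0.4956, 0.2118, 0.1357]
tool_rot: [179.9, 0.3, 96.7]
force: [-0.3, -0.1, 1.2]
grip_width: 0.0869
```

```bash
python3 - <<'E'
from h import *
need(.494,.2235,.103,97.6)
E
```

```text
t 4.6 pos [0.4956 0.2118 0.1357] rot [179.88   0.34  96.67] F [-0.34 -0.14  1.21] M [ 0.025 -0.113 -0.015] w 0.0869 | need cm [ 1.2  -0.03  3.27] deg [ 0.12  0.34 -0.93]
```

Call:
servo_tool([
  [1,[0.6,0,0],[0,0,-0.5]],
  [1,[0.6,0,0],[0,0,-0.5]],
  [1,[0.3,0,0],[0,0,0]],
  [1,[0,0,0],[0,0,0]],
  [1,[0,0,0],[0,0,0]],
])

```text
time_s: 5.02
tool_pos: [0.4963, 0.2289, 0.14]
tool_rot: [179.5, 0.3, 97.7]
force: [-0.3, 0.2, 0.5]
grip_width: 0.0868
```

```bash
python3 - <<'E'
from h import *
need(.494,.2235,.103,97.6)
E
```

```text
t 5.02 pos [0.4963 0.2289 0.14  ] rot [179.52   0.28  97.7 ] F [-0.25  0.16  0.48] M [-0.015 -0.088 -0.043] w 0.0868 | need cm [-0.49 -0.33  3.7 ] deg [0.48 0.28 0.1 ]
```

Call:
servo_tool([
  [1,[-0.15,-0.1,0.5],[0.1,0,0]],
  [1,[-0.15,-0.1,0.8],[0.1,0,0]],
  [1,[-0.15,-0.1,0.8],[0.1,0,0]],
  [1,[0,0,0.8],[0,0,0]],
  [1,[0,0,0.5],[0,0,0]],
  [1,[0,0,0.2],[0,0,0]],
  [1,[0,0,0],[0,0,0]],
  [1,[0,0,0],[0,0,0]],
])

```text
time_s: 5.68
tool_pos: [0.4932, 0.2227, 0.0994]
tool_rot: [179.9, 0.3, 97.7]
force: [1.1, -0.2, -0.0]
grip_width: 0.0871
```

```bash
python3 - <<'E'
from h import *
need(.494,.2235,.103,97.6)
E
```

```text
t 5.68 pos [0.4932 0.2227 0.0994] rot [179.94   0.32  97.7 ] F [ 1.11 -0.24 -0.03] M [-0.001 -0.105  0.012] w 0.0871 | need cm [ 0.06  0.09 -0.36] deg [0.06 0.32 0.1 ]
```

Call:
servo_tool([
  [1,[0,0,-0.15],[0,0,0]],
  [1,[0,0,-0.15],[0,0,0]],
  [0,[0,0,0],[0,0,0]],
  [0,[0,0,0],[0,0,0]],
  [0,[0,0,0],[0,0,0]],
  [0,[0,0,0],[0,0,0]],
  [0,[0,0,0],[0,0,0]],
  [0,[0,0,0],[0,0,0]],
  [0,[0,0,0],[0,0,0]],
  [0,[0,0,0],[0,0,0]],
  [0,[0,0,0],[0,0,0]],
  [0,[0,0,0],[0,0,0]],
], force=50)

```text
time_s: 6.68
tool_pos: [0.4943, 0.2235, 0.1043]
tool_rot: [179.8, 0.3, 97.7]
force: [-0.4, 0.3, 0.3]
grip_width: 0.0282
```

```bash
python3 - <<'E'
from h import *
need(.494,.2235,.203,97.6)
E
```

```text
t 6.68 pos [0.4943 0.2235 0.1043] rot [179.77   0.29  97.71] F [-0.39  0.34  0.26] M [-0.009 -0.116 -0.025] w 0.0282 | need cm [-0.04  0.01 -9.87] deg [0.23 0.29 0.11]
```

Still closing; let it finish.

Call:
servo_tool([
  [0,[0,0,0],[0,0,0]],
  [0,[0,0,0],[0,0,0]],
  [0,[0,0,0],[0,0,0]],
  [0,[0,0,0],[0,0,0]],
])

```text
time_s: 7.02
tool_pos: [0.4944, 0.2234, 0.1043]
tool_rot: [179.8, 0.3, 97.7]
force: [-0.5, 0.1, -0.4]
grip_width: 0.0197
```

```bash
python3 - <<'E'
from h import *
need(.494,.2235,.203,97.6)
E
```

```text
t 7.02 pos [0.4944 0.2234 0.1043] rot [179.76   0.29  97.7 ] F [-0.52  0.13 -0.43] M [ 0.043 -0.093 -0.033] w 0.0197 | need cm [-0.04  0.   -9.87] deg [0.24 0.29 0.1 ]
```

Call:
servo_tool([
  [0,[0,0,-0.5],[0,0,0]],
  [0,[0,0,-1.0],[0,0,0]],
  [0,[0,0,-1.5],[0,0,0]],
  [0,[0,0,-2.0],[0,0,0]],
  [0,[0,0,-2.0],[0,0,0]],
  [0,[0,0,-1.5],[0,0,0]],
  [0,[0,0,-0.8],[0,0,0]],
  [0,[0,0,-0.3],[0,0,0]],
  [0,[0,0,0],[0,0,0]],
  [0,[0,0,0],[0,0,0]],
])

```text
time_s: 7.85
tool_pos: [0.493, 0.2239, 0.2076]
tool_rot: [179.8, 0.3, 97.8]
force: [-0.2, -0.1, -1.4]
grip_width: 0.0199
```

```bash
python3 - <<'E'
from h import *
c=cam('wrist');need(.4937,.0054,.2,97.7)
cv2.imwrite('pics/w3.png',c['image'])
E
```

```text
t 7.9 pos [0.4929 0.2239 0.2073] rot [179.81   0.3   97.78] F [ 0.54  0.51 -0.72] M [ 0.041 -0.108  0.008] w 0.0201 | need cm [-21.65  -2.88   0.84] deg [0.19 0.3  0.08]
```

View pics/w3.png

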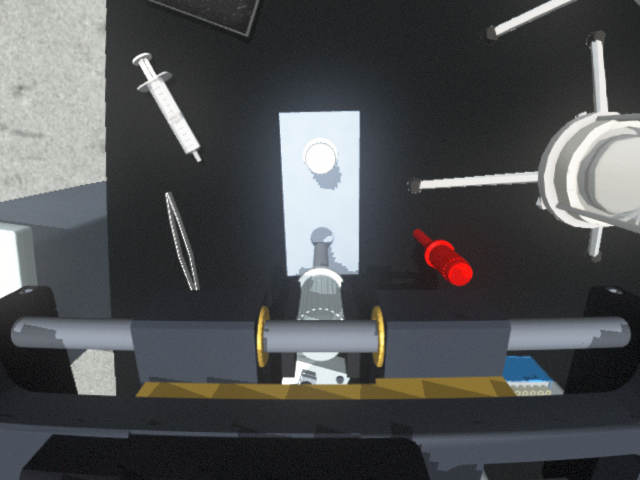

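The tip hangs at about (321,240). I'll rise, cross over the brown decoy, and descend above the bore.

Call:
servo_tool([
  [0,[0,0,-1.0],[0,0,0]],
  [0,[0,0,-2.0],[0,0,0]],
  [0,[-0.5,-0.1,-1.5],[0,0,0]],
  [0,[-1.5,-0.2,0],[0,0,0]],
  [0,[-2.5,-0.3,0],[0,0,0]],
  [0,[-3.0,-0.4,0],[0,0,0]],
  [0,[-3.0,-0.4,0],[0,0,0]],
  [0,[-3.0,-0.4,0],[0,0,0]],
  [0,[-3.0,-0.4,0],[0,0,0]],
  [0,[-2.5,-0.3,0],[0,0,0]],
  [0,[-1.5,-0.2,1.0],[0,0,0]],
  [0,[-0.8,-0.1,1.5],[0,0,0]],
  [0,[-0.2,0,1.5],[0,0,0]],
  [0,[0,0,1.0],[0,0,0]],
  [0,[0,0,0.5],[0,0,0]],
  [0,[0,0,0.2],[0,0,0]],
  [0,[0,0,0],[0,0,0]],
  [0,[0,0,0],[0,0,0]],
])

```text
time_s: 9.4
tool_pos: [0.4893, -0.0006, 0.1938]
tool_rot: [-179.4, 0.0, 98.2]
force: [0.5, -0.2, -1.3]
grip_width: 0.0197
```

```bash
python3 - <<'E'
from h import *
need(.4937,.0054,.185,97.7)
E
```

```text
t 9.4 pos [ 0.4893 -0.0006  0.1938] rot [-1.7936e+02  2.0000e-02  9.8250e+01] F [ 0.54 -0.23 -1.32] M [ 0.027 -0.124  0.007] w 0.0197 | need cm [0.54 0.54 0.87] deg [-0.64  0.02  0.55]
```

Call:
servo_tool([
  [0,[0.1,0.1,0.2],[-0.2,0,0.2]],
  [0,[0.2,0.2,0.3],[-0.2,0,0.2]],
  [0,[0.15,0.15,0.25],[-0.1,0,0.1]],
  [0,[0.05,0.05,0.1],[0,0,0]],
  [0,[0,0,0],[0,0,0]],
  [0,[0,0,0],[0,0,0]],
])

```text
time_s: 9.9
tool_pos: [0.4955, 0.008, 0.1868]
tool_rot: [179.9, 0.1, 97.9]
force: [0.4, 0.5, 0.2]
grip_width: 0.0197
```

```bash
python3 - <<'E'
from h import *
c=cam('wrist');need(.4937,.0054,.17,97.7)
T=np.eye(4);T[:3,:3]=Rt(c['obs']);T[:3,3]=c['obs']['tool_pos']
tip=(T@[0,0,.0843,1])[:3];print('tip',tip,proj(c,tip),'bore px',proj(c,[.4937,.0054,.08]))
x0,y0=250,180
cv2.imwrite('pics/w4.png',cv2.resize(c['image'][y0:y0+120,x0:x0+140],None,fx=5,fy=5,interpolation=cv2.INTER_CUBIC))
import pickle;pickle.dump(c,open('w4.pkl','wb'))
E
```

```text
t 9.95 pos [0.4955 0.008  0.1868] rot [1.7985e+02 5.0000e-02 9.7910e+01] F [ 0.19 -0.24 -1.66] M [ 0.027 -0.148  0.004] w 0.0201 | need cm [-0.23 -0.22  1.68] deg [0.15 0.05 0.21]
tip [0.4956961  0.00790153 0.10249482] (np.float64(321.26916662068066), np.float64(248.85493820740209)) bore px (np.float64(318.2091487232935), np.float64(243.28458199361387))
```

View pics/w4.png

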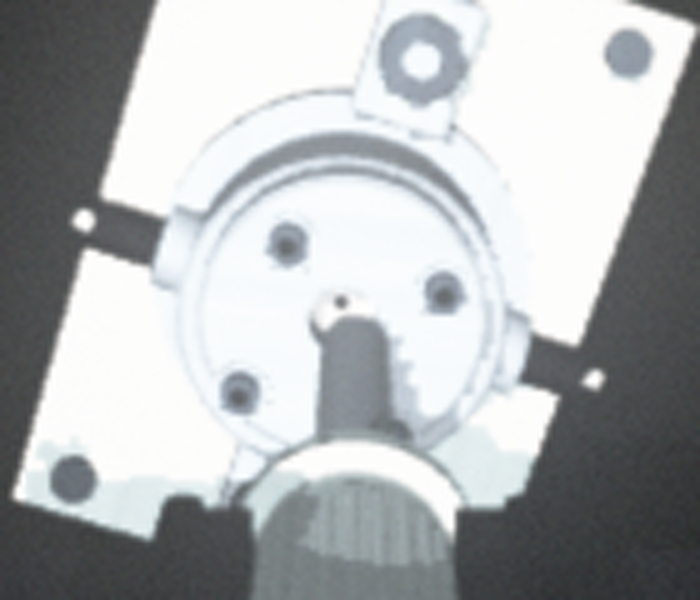

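The rod tip is at crop (355,347) and the bore's visible edge gives a centre near (345,321). Both agree with my predictions to about 0.5 mm. I'll go to about 6 mm above the face, centred.

Call:
servo_tool([
  [0,[-0.05,-0.03,0.2],[0,0,0]],
  [0,[-0.08,-0.05,0.4],[0,0,0]],
  [0,[-0.08,-0.05,0.4],[0,0,0]],
  [0,[-0.05,-0.03,0.3],[0,0,0]],
  [0,[0,0,0.15],[0,0,0]],
  [0,[0,0,0],[0,0,0]],
  [0,[0,0,0],[0,0,0]],
])

```text
time_s: 10.53
tool_pos: [0.4938, 0.0041, 0.1704]
tool_rot: [179.9, 0.1, 97.8]
force: [-0.2, 0.7, -0.6]
grip_width: 0.02
```

```bash
python3 - <<'E'
from h import *
need(.4942,.0053,.167,97.7)
E
```

```text
t 10.53 pos [0.4938 0.0041 0.1704] rot [1.799e+02 6.000e-02 9.784e+01] F [-0.21  0.73 -0.62] M [ 0.011 -0.085  0.018] w 0.02 | need cm [0.12 0.05 0.34] deg [0.1  0.06 0.14]
```

Call:
servo_tool([
  [0,[0.05,0.02,0],[0,0,0]],
  [0,[0.05,0.02,0],[0,0,0]],
  [0,[0.03,0.01,0.05],[0,0,0]],
  [0,[0,0,0.1],[0,0,0]],
  [0,[0,0,0.1],[0,0,0]],
  [0,[0,0,0.08],[0,0,0]],
  [0,[0,0,0.08],[0,0,0]],
  [0,[0,0,0.08],[0,0,0]],
  [0,[0,0,0.08],[0,0,0]],
])

```text
time_s: 11.28
tool_pos: [0.4947, 0.0058, 0.1648]
tool_rot: [179.8, 0.1, 97.9]
force: [-0.1, 0.3, -0.2]
grip_width: 0.0196
```

```bash
python3 - <<'E'
from h import *
need(.4942,.0053,.164,97.7)
E
```

```text
t 11.28 pos [0.4947 0.0058 0.1648] rot [1.7982e+02 7.0000e-02 9.7860e+01] F [-0.13  0.33 -0.19] M [-0.018 -0.101 -0.036] w 0.0196 | need cm [-0.04 -0.06  0.08] deg [0.18 0.07 0.16]
```

Call:
servo_tool([
  [0,[-0.03,-0.04,0.04],[0,0,0]],
  [0,[0,0,0.06],[0,0,0]],
  [0,[0,0,0.06],[0,0,0]],
  [0,[0,0,0.06],[0,0,0]],
  [0,[0,0,0.06],[0,0,0]],
  [0,[0,0,0.06],[0,0,0]],
])

```text
time_s: 11.78
tool_pos: [0.4943, 0.0053, 0.161]
tool_rot: [179.8, 0.1, 97.9]
force: [-0.3, -0.1, -0.6]
grip_width: 0.0197
```

```bash
python3 - <<'E'
from h import *
need(.4942,.0053,.164,97.7)
E
```

```text
t 11.78 pos [0.4943 0.0053 0.161 ] rot [1.7983e+02 7.0000e-02 9.7850e+01] F [-0.35 -0.05 -0.64] M [-0.026 -0.166  0.001] w 0.0197 | need cm [-0.   -0.01 -0.3 ] deg [0.17 0.07 0.15]
```

The tip is about 3 mm below the face with no force, so it's in the bore at the first try. Going on gently.

Call:
servo_tool([
  [0,[0,0,0.08],[0,0,0]],
  [0,[0,0,0.1],[0,0,0]],
  [0,[0,0,0.1],[0,0,0]],
  [0,[0,0,0.1],[0,0,0]],
  [0,[0,0,0.1],[0,0,0]],
  [0,[0,0,0.1],[0,0,0]],
  [0,[0,0,0.1],[0,0,0]],
  [0,[0,0,0.1],[0,0,0]],
])

```text
time_s: 12.45
tool_pos: [0.4944, 0.0053, 0.1524]
tool_rot: [179.8, 0.1, 97.9]
force: [0.9, -0.1, -1.0]
grip_width: 0.02
```

```bash
python3 - <<'E'
from h import *
need(.4942,.0053,.144,97.7)
E
```

```text
t 12.45 pos [0.4944 0.0053 0.1524] rot [1.7983e+02 7.0000e-02 9.7850e+01] F [ 0.92 -0.08 -1.  ] M [ 0.008 -0.073 -0.02 ] w 0.02 | need cm [ 0.   -0.02  0.84] deg [0.17 0.07 0.15]
```

Call:
servo_tool([
  [0,[0,0,0.1],[0,0,0]],
  [0,[0,0,0.1],[0,0,0]],
  [0,[0,0,0.1],[0,0,0]],
  [0,[0,0,0.1],[0,0,0]],
  [0,[0,0,0.1],[0,0,0]],
  [0,[0,0,0.08],[0,0,0]],
  [0,[0,0,0.05],[0,0,0]],
  [0,[0,0,0.05],[0,0,0]],
  [0,[0,0,0.05],[0,0,0]],
  [0,[0,0,0.05],[0,0,0]],
  [0,[0,0,0.05],[0,0,0]],
  [0,[0,0,0.05],[0,0,0]],
])

```text
time_s: 13.45
tool_pos: [0.4944, 0.0053, 0.1425]
tool_rot: [179.8, 0.1, 97.9]
force: [-0.8, -0.5, -1.4]
grip_width: 0.0198
```

```bash
python3 - <<'E'
from h import *
need(.4942,.0053,.144,97.7)
E
```

```text
t 13.45 pos [0.4944 0.0053 0.1425] rot [1.7983e+02 7.0000e-02 9.7850e+01] F [-0.81 -0.46 -1.43] M [-0.062 -0.137 -0.02 ] w 0.0198 | need cm [ 0.   -0.02 -0.15] deg [0.17 0.07 0.15]
```

Call:
servo_tool([
  [0,[0,0,0.05],[0,0,0]],
  [0,[0,0,0.05],[0,0,0]],
  [0,[0,0,0.05],[0,0,0]],
  [0,[0,0,0.05],[0,0,0]],
  [0,[0,0,0.05],[0,0,0]],
  [0,[0,0,0.05],[0,0,0]],
])

```text
time_s: 13.95
tool_pos: [0.4947, 0.0054, 0.1416]
tool_rot: [179.8, 0.1, 97.8]
force: [-2.5, 0.2, 5.9]
grip_width: 0.0197
```

```bash
python3 - <<'E'
from h import *
need(.4942,.0053,.144,97.7)
E
```

```text
t 13.95 pos [0.4947 0.0054 0.1416] rot [1.7981e+02 1.2000e-01 9.7850e+01] F [-2.54  0.19  5.9 ] M [ 0.024  0.614 -0.021] w 0.0197 | need cm [ 0.   -0.05 -0.24] deg [0.19 0.12 0.15]
```

In contact with the cartridge (about 6 N, tip 22.7 mm down). Raising the push in small steps.

Call:
servo_tool([
  [0,[0,0,0.08],[0,0,0]],
  [0,[0,0,0.09],[0,0,0]],
  [0,[0,0,0.1],[0,0,0]],
  [0,[0,0,0.1],[0,0,0]],
])

```text
time_s: 14.28
tool_pos: [0.4949, 0.0054, 0.1415]
tool_rot: [179.8, 0.2, 97.8]
force: [-3.8, -0.6, 9.0]
grip_width: 0.02
```

```bash
python3 - <<'E'
from h import *
need(.4942,.0053,.144,97.7)
E
```

```text
t 14.28 pos [0.4949 0.0054 0.1415] rot [179.82   0.21  97.84] F [-3.76 -0.57  8.98] M [-0.026  1.066  0.044] w 0.02 | need cm [-0.   -0.07 -0.25] deg [0.18 0.21 0.14]
```

Call:
servo_tool([
  [0,[0,-0.03,0.11],[0,0,0]],
  [0,[0,-0.03,0.12],[0,0,0]],
  [0,[0,-0.03,0.13],[0,0,0]],
  [0,[0,-0.03,0.14],[0,0,0]],
])

```text
time_s: 14.62
tool_pos: [0.4948, 0.0055, 0.1415]
tool_rot: [179.7, 0.3, 97.8]
force: [-3.4, 0.3, 10.9]
grip_width: 0.0199
```

```bash
python3 - <<'E'
from h import *
need(.4942,.0053,.144,97.7)
E
```

```text
t 14.62 pos [0.4948 0.0055 0.1415] rot [179.71   0.33  97.84] F [-3.41  0.33 10.88] M [ 0.055  1.139 -0.003] w 0.0199 | need cm [-0.02 -0.06 -0.25] deg [0.29 0.33 0.15]
```

Call:
servo_tool([
  [0,[0,-0.06,0.15],[0.1,0.2,0]],
  [0,[0,-0.06,0.16],[0.1,0.2,0]],
  [0,[0,-0.06,0.17],[0.1,0.2,0]],
  [0,[0,-0.06,0.18],[0.1,0.2,0]],
])

```text
time_s: 14.95
tool_pos: [0.495, 0.0049, 0.1414]
tool_rot: [179.8, -0.3, 97.9]
force: [-3.9, -0.8, 13.5]
grip_width: 0.0196
```

```bash
python3 - <<'E'
from h import *
need(.4942,.0053,.144,97.7)
E
```

```text
t 14.95 pos [0.495  0.0049 0.1414] rot [179.81  -0.25  97.87] F [-3.89 -0.82 13.49] M [-0.071  1.08   0.033] w 0.0196 | need cm [ 0.06 -0.08 -0.26] deg [ 0.19 -0.25  0.17]
```

Call:
servo_tool([
  [0,[0,-0.07,0.2],[0.1,0,0]],
  [0,[0,-0.07,0.21],[0.1,0,0]],
  [0,[0,-0.07,0.22],[0.1,0,0]],
  [0,[0,-0.07,0.23],[0.1,0,0]],
])

```text
time_s: 15.28
tool_pos: [0.4952, 0.005, 0.1396]
tool_rot: [179.9, -0.1, 97.8]
force: [-3.4, -0.1, 12.0]
grip_width: 0.0197
```

```bash
python3 - <<'E'
from h import *
need(.4942,.0053,.144,97.7)
E
```

```text
t 15.28 pos [0.4952 0.005  0.1396] rot [ 1.7987e+02 -1.3000e-01  9.7830e+01] F [-3.43 -0.05 11.96] M [ 0.06   1.026 -0.012] w 0.0197 | need cm [ 0.05 -0.09 -0.44] deg [ 0.13 -0.13  0.13]
```

Cartridge is moving at ~12 N. Continue steadily.

Call:
servo_tool([
  [0,[0,-0.12,0.2],[0,0,0]],
  [0,[0,-0.12,0.2],[0,0,0]],
  [0,[0,-0.12,0.2],[0,0,0]],
  [0,[0,-0.12,0.2],[0,0,0]],
  [0,[0,-0.12,0.2],[0,0,0]],
  [0,[0,-0.12,0.2],[0,0,0]],
])

```text
time_s: 15.78
tool_pos: [0.494, 0.0052, 0.1378]
tool_rot: [179.1, 0.1, 97.8]
force: [-2.2, 1.1, 9.9]
grip_width: 0.0196
```

```bash
python3 - <<'E'
from h import *
need(.4942,.0053,.144,97.7)
E
```

```text
t 15.78 pos [0.494  0.0052 0.1378] rot [1.7914e+02 8.0000e-02 9.7840e+01] F [-2.23  1.06  9.87] M [ 0.087  0.661 -0.047] w 0.0196 | need cm [ 0.01  0.03 -0.62] deg [0.86 0.08 0.14]
```

Call:
servo_tool([
  [0,[0,-0.02,0.22],[0.3,0,0]],
  [0,[0,-0.02,0.22],[0.3,0,0]],
  [0,[0,-0.02,0.23],[0.3,0,0]],
  [0,[0,-0.02,0.23],[0.3,0,0]],
  [0,[0,-0.02,0.23],[0.2,0,0]],
  [0,[0,-0.02,0.23],[0.2,0,0]],
  [0,[0,-0.02,0.23],[0.2,0,0]],
  [0,[0,-0.02,0.23],[0.2,0,0]],
])

```text
time_s: 16.45
tool_pos: [0.4962, 0.0057, 0.132]
tool_rot: [-179.2, 0.4, 97.8]
force: [-4.5, -0.8, 12.8]
grip_width: 0.0198
```

```bash
python3 - <<'E'
from h import *
need(.4942,.0053,.144,97.7)
E
```

```text
t 16.45 pos [0.4962 0.0057 0.132 ] rot [-179.23    0.39   97.81] F [-4.46 -0.83 12.81] M [0.019 1.224 0.013] w 0.0198 | need cm [-0.02 -0.21 -1.19] deg [-0.77  0.39  0.11]
```

Call:
servo_tool([
  [0,[0,-0.12,0.22],[0,0.1,0]],
  [0,[0,-0.12,0.22],[0,0.1,0]],
  [0,[0,-0.12,0.22],[0,0.1,0]],
  [0,[0,-0.12,0.22],[0,0.1,0]],
  [0,[0,-0.08,0.22],[0.1,0,0]],
  [0,[0,-0.08,0.22],[0.1,0,0]],
])

```text
time_s: 16.95
tool_pos: [0.4952, 0.0054, 0.1266]
tool_rot: [-179.7, 0.2, 97.8]
force: [-1.5, 0.2, 6.0]
grip_width: 0.0197
```

```bash
python3 - <<'E'
from h import *
need(.4942,.0053,.144,97.7)
E
```

```text
t 16.95 pos [0.4952 0.0054 0.1266] rot [-1.7972e+02  1.6000e-01  9.7810e+01] F [-1.45  0.23  6.03] M [ 0.113  0.361 -0.051] w 0.0197 | need cm [-0.   -0.11 -1.74] deg [-0.28  0.16  0.11]
```

Call:
servo_tool([
  [0,[0,-0.06,0.15],[0,0,0]],
  [0,[0,-0.06,0.15],[0,0,0]],
  [0,[0,-0.03,0.12],[0,0,0]],
  [0,[0,0,0.05],[0,0,0]],
  [0,[0,0,0],[0,0,0]],
  [0,[0,0,0],[0,0,0]],
])

```text
time_s: 17.45
tool_pos: [0.494, 0.0052, 0.1207]
tool_rot: [-179.8, 0.1, 97.8]
force: [-0.2, -1.1, -2.2]
grip_width: 0.0198
```

```bash
python3 - <<'E'
from h import *
need(.4942,.0053,.144,97.7)
s=cam('scene')
u,v=map(int,proj(s,[.49,.0,.04]));x0,y0=u-60,v-50;print(x0,y0)
cv2.imwrite('pics/s2.png',cv2.convertScaleAbs(cv2.resize(s['image'][y0:y0+100,x0:x0+120],None,fx=6,fy=6,interpolation=cv2.INTER_CUBIC),alpha=1.2))
E
```

```text
t 17.45 pos [0.494  0.0052 0.1207] rot [-1.798e+02  1.400e-01  9.781e+01] F [-0.19 -1.09 -2.2 ] M [-0.06  -0.181 -0.013] w 0.0198 | need cm [ 0.    0.01 -2.33] deg [-0.2   0.14  0.11]
315 223
```

View pics/s2.png

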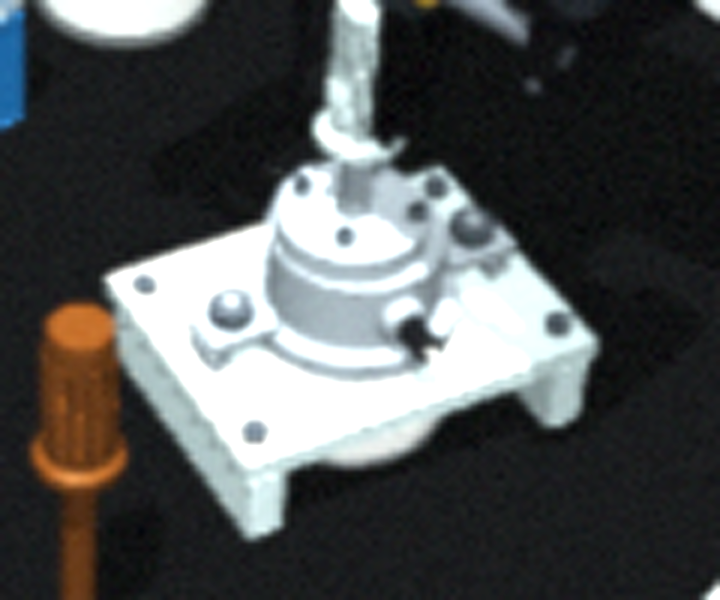

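Force has gone to zero with the tip 43 mm down, past the 40 mm release depth, so the cartridge has dropped. The dish is visible under the stand at crop (375,445). Drawing the drift out straight up.

Call:
servo_tool([
  [0,[0,0,0],[0,0,0]],
  [0,[0,0,-0.3],[0,0,0]],
  [0,[0,0,-0.5],[0,0,0]],
  [0,[0,0,-0.7],[0,0,0]],
  [0,[0,0,-0.8],[0,0,0]],
  [0,[0,0,-0.8],[0,0,0]],
  [0,[0,0,-0.8],[0,0,0]],
  [0,[0,0,-0.8],[0,0,0]],
  [0,[0,0,-0.5],[0,0,0]],
  [0,[0,0,-0.2],[0,0,0]],
  [0,[0,0,0],[0,0,0]],
])

```text
time_s: 18.42
tool_pos: [0.4953, 0.0055, 0.1824]
tool_rot: [180.0, 0.2, 97.8]
force: [-1.0, -0.0, -1.9]
grip_width: 0.0198
```

```bash
python3 - <<'E'
from h import *
need(.4942,.0053,.255,97.7)
E
```

```text
t 18.42 pos [0.4953 0.0055 0.1824] rot [180.     0.19  97.82] F [-0.96 -0.   -1.85] M [-0.015 -0.096  0.01 ] w 0.0198 | need cm [-0.03 -0.11 -7.26] deg [0.   0.19 0.12]
```

Call:
servo_tool([
  [0,[0,0,-1.0],[0,0,0]],
  [0,[0,0,-2.0],[0,0,0]],
  [0,[0,0,-2.0],[0,0,0]],
  [0,[0,0,-1.2],[0,0,0]],
  [0,[0.5,0.05,-0.5],[0,0,0]],
  [0,[1.5,0.2,0],[0,0,0]],
  [0,[2.5,0.3,0],[0,0,0]],
  [0,[3.0,0.35,0],[0,0,0]],
  [0,[3.0,0.35,0],[0,0,0]],
  [0,[3.0,0.35,0],[0,0,0]],
  [0,[3.0,0.35,0],[0,0,0]],
  [0,[2.3,0.25,0],[0,0,0]],
  [0,[1.3,0.15,0],[0,0,0]],
  [0,[0.6,0.05,0],[0,0,0]],
  [0,[0.2,0,0],[0,0,0]],
  [0,[0,0,0],[0,0,0]],
  [0,[0,0,0],[0,0,0]],
])

```text
time_s: 19.83
tool_pos: [0.4853, 0.2261, 0.2504]
tool_rot: [-179.4, 0.1, 97.6]
force: [0.7, -0.2, -1.2]
grip_width: 0.0199
```

```bash
python3 - <<'E'
from h import *
need(.4944,.2234,.185,97.7)
E
```

```text
t 19.83 pos [0.4853 0.2261 0.2504] rot [-1.7936e+02  6.0000e-02  9.7610e+01] F [ 0.68 -0.23 -1.16] M [ 0.049 -0.105  0.012] w 0.0199 | need cm [-0.38  0.94  6.53] deg [-0.64  0.06 -0.09]
```

Call:
servo_tool([
  [0,[-0.05,0.2,0.5],[-0.2,0,0]],
  [0,[-0.1,0.3,1.2],[-0.2,0,0]],
  [0,[-0.1,0.25,1.5],[-0.2,0,0]],
  [0,[-0.05,0.1,1.5],[0,0,0]],
  [0,[0,0,1.0],[0,0,0]],
  [0,[0,0,0.4],[0,0,0]],
  [0,[0,0,0.1],[0,0,0]],
  [0,[0,0,0],[0,0,0]],
  [0,[0,0,0],[0,0,0]],
])

```text
time_s: 20.58
tool_pos: [0.4982, 0.2133, 0.1849]
tool_rot: [179.9, 0.4, 96.7]
force: [-0.6, 0.3, -0.8]
grip_width: 0.0199
```

```bash
python3 - <<'E'
from h import *
need(.4944,.2234,.18,97.7)
c=cam('wrist');cv2.imwrite('pics/w5.png',cv2.resize(c['image'][180:300,250:390],None,fx=5,fy=5,interpolation=cv2.INTER_CUBIC))
T=np.eye(4);T[:3,:3]=Rt(c['obs']);T[:3,3]=c['obs']['tool_pos'];tip=(T@[0,0,.0843,1])[:3]
f=lambda p:((np.array(p)-[250,180]+.4)*5).round()
print('crop tip',f(proj(c,tip)),'hole',f(proj(c,[.4944,.2234,.092])))
E
```

```text
t 20.58 pos [0.4982 0.2133 0.1849] rot [179.88   0.38  96.69] F [-0.59  0.35 -0.75] M [ 0.065 -0.075  0.023] w 0.0199 | need cm [ 1.05 -0.26  0.48] deg [ 0.12  0.38 -1.01]
crop tip [358. 346.] hole [340. 259.]
```

View pics/w5.png

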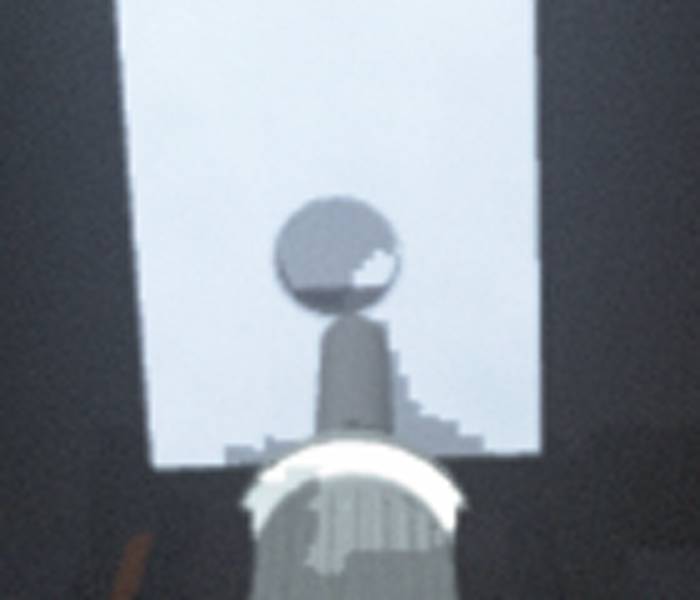

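The hole is at crop (338,254) and the tip at (355,346), both matching my predictions within 1 mm. Shift ≈1 cm in tool x.

Call:
servo_tool([
  [0,[0.2,-0.05,0],[0,0.1,-0.4]],
  [0,[0.35,-0.1,0],[0,0.1,-0.4]],
  [0,[0.3,-0.08,0],[0,0.1,-0.2]],
  [0,[0.15,0,0],[0,0,0]],
  [0,[0,0,0],[0,0,0]],
  [0,[0,0,0],[0,0,0]],
])

```text
time_s: 21.13
tool_pos: [0.4953, 0.2257, 0.1877]
tool_rot: [179.6, -0.0, 97.9]
force: [-0.6, 0.8, -1.7]
grip_width: 0.02
```

```bash
python3 - <<'E'
from h import *
need(.4943,.2238,.18,97.7)
E
```

```text
t 21.13 pos [0.4953 0.2257 0.1877] rot [ 1.796e+02 -1.000e-02  9.789e+01] F [-0.62  0.79 -1.69] M [-0.022 -0.107  0.07 ] w 0.02 | need cm [-0.18 -0.14  0.77] deg [ 0.4  -0.01  0.19]
```

Call:
servo_tool([
  [0,[-0.06,-0.05,0.1],[0.1,0,0]],
  [0,[-0.06,-0.05,0.2],[0.1,0,0]],
  [0,[-0.03,-0.02,0.2],[0.1,0,0]],
  [0,[0,0,0.2],[0,0,0]],
  [0,[0,0,0.1],[0,0,0]],
  [0,[0,0,0],[0,0,0]],
])

```text
time_s: 21.63
tool_pos: [0.4943, 0.2236, 0.1786]
tool_rot: [180.0, 0.0, 97.9]
force: [0.1, 0.3, -1.6]
grip_width: 0.0199
```

```bash
python3 - <<'E'
from h import *
need(.4943,.2238,.106,97.7)
E
```

```text
t 21.63 pos [0.4943 0.2236 0.1786] rot [1.7995e+02 1.0000e-02 9.7880e+01] F [ 0.09  0.32 -1.58] M [ 0.001 -0.075 -0.01 ] w 0.0199 | need cm [0.02 0.   7.26] deg [0.05 0.01 0.18]
```

Call:
servo_tool([
  [0,[0,0,0.2],[0,0,0]],
  [0,[0,0,0.4],[0,0,0]],
  [0,[0,0,0.5],[0,0,0]],
  [0,[0,0,0.5],[0,0,0]],
  [0,[0,0,0.6],[0,0,0]],
  [0,[0,0,0.6],[0,0,0]],
  [0,[0,0,0.6],[0,0,0]],
  [0,[0,0,0.6],[0,0,0]],
  [0,[0,0,0.6],[0,0,0]],
  [0,[0,0,0.6],[0,0,0]],
  [0,[0,0,0.4],[0,0,0]],
  [0,[0,0,0.2],[0,0,0]],
  [0,[0,0,0],[0,0,0]],
])

```text
time_s: 22.72
tool_pos: [0.4934, 0.2231, 0.1128]
tool_rot: [-179.9, 0.0, 97.9]
force: [-0.4, 0.4, -1.7]
grip_width: 0.0198
```

```bash
python3 - <<'E'
from h import *
need(.4943,.2238,.105,97.7)
E
```

```text
t 22.72 pos [0.4934 0.2231 0.1128] rot [-1.799e+02  2.000e-02  9.787e+01] F [-0.38  0.45 -1.66] M [ 0.014 -0.095 -0.025] w 0.0198 | need cm [0.06 0.1  0.78] deg [-0.1   0.02  0.17]
```

Last 8 mm with a small sideways correction, then release.

Call:
servo_tool([
  [0,[0.02,0.03,0.1],[0,0,0]],
  [0,[0.02,0.03,0.15],[0,0,0]],
  [0,[0.01,0.03,0.15],[0,0,0]],
  [0,[0,0,0.12],[0,0,0]],
  [0,[0,0,0.08],[0,0,0]],
  [0,[0,0,0.05],[0,0,0]],
  [0,[0,0,0.05],[0,0,0]],
  [0,[0,0,0],[0,0,0]],
])

```text
time_s: 23.38
tool_pos: [0.4953, 0.2242, 0.1063]
tool_rot: [180.0, -0.0, 97.9]
force: [-0.1, -0.0, -1.4]
grip_width: 0.0198
```

```bash
python3 - <<'E'
from h import *
need(.4943,.2238,.1045,97.7)
E
```

```text
t 23.38 pos [0.4953 0.2242 0.1063] rot [179.96  -0.    97.86] F [-0.06 -0.01 -1.38] M [ 0.034 -0.079  0.035] w 0.0198 | need cm [-0.02 -0.11  0.18] deg [ 0.04 -0.    0.16]
```

Call:
servo_tool([
  [0,[0,-0.03,0.04],[0,0,0]],
  [0,[0,-0.03,0.05],[0,0,0]],
  [0,[0,-0.02,0.05],[0,0,0]],
  [0,[0,0,0.03],[0,0,0]],
  [0,[0,0,0],[0,0,0]],
  [0,[0,0,0],[0,0,0]],
])

```text
time_s: 23.88
tool_pos: [0.4945, 0.2241, 0.1046]
tool_rot: [179.9, 0.0, 97.9]
force: [-0.3, 0.3, -0.4]
grip_width: 0.0199
```

```bash
python3 - <<'E'
from h import *
need(.4943,.2238,.1045,97.7)
E
```

```text
t 23.88 pos [0.4945 0.2241 0.1046] rot [179.94   0.    97.86] F [-0.27  0.28 -0.38] M [ 0.031 -0.114 -0.017] w 0.0199 | need cm [-0.02 -0.03  0.01] deg [0.06 0.   0.16]
```

Call:
servo_tool([
  [0.2,[0,0,0],[0,0,0]],
  [0.4,[0,0,0],[0,0,0]],
  [0.6,[0,0,0],[0,0,0]],
  [0.6,[0,0,0],[0,0,0]],
  [0.6,[0,0,0],[0,0,0]],
  [0.6,[0,0,0],[0,0,0]],
  [0.6,[0,0,0],[0,0,0]],
  [0.6,[0,0,0],[0,0,0]],
  [0.6,[0,0,0],[0,0,0]],
  [0.6,[0,0,0],[0,0,0]],
])

```text
time_s: 24.72
tool_pos: [0.4955, 0.2246, 0.1057]
tool_rot: [179.8, -0.0, 97.9]
force: [1.0, -0.5, 0.3]
grip_width: 0.0517
```

Call:
servo_tool([
  [0.6,[0,0,-0.3],[0,0,0]],
  [0.6,[0,0,-0.6],[0,0,0]],
  [0.6,[0,0,-1.2],[0,0,0]],
  [0.6,[0,0,-2.0],[0,0,0]],
  [0.6,[0,0,-2.0],[0,0,0]],
  [0.6,[0,0,-2.0],[0,0,0]],
  [0.6,[0,0,-2.0],[0,0,0]],
  [0.6,[0,0,-1.0],[0,0,0]],
  [0.6,[0,0,-0.3],[0,0,0]],
  [0.6,[0,0,0],[0,0,0]],
  [0.6,[0,0,0],[0,0,0]],
])

```text
time_s: 25.63
tool_pos: [0.4948, 0.2254, 0.2312]
tool_rot: [179.6, -0.0, 98.0]
force: [0.1, -0.8, -0.1]
grip_width: 0.0522
```

```bash
python3 - <<'E'
from h import *
need(.4943,.2238,.25,97.7)
t=cam('top');w=cam('wrist');s=cam('scene')
a=cv2.resize(w['image'][120:320,220:420],(380,380),interpolation=cv2.INTER_CUBIC)
b=cv2.resize(s['image'][200:400,190:430],(456,380))
cv2.imwrite('pics/f.png',np.hstack([a,b])[:, :800])
print([proj(w,[.4944,.2238,z]) for z in(.097,.144)])
E
```

```text
t 25.63 pos [0.4948 0.2254 0.2312] rot [ 1.7965e+02 -5.0000e-02  9.7960e+01] F [ 0.14 -0.81 -0.14] M [ 0.007 -0.075 -0.056] w 0.0522 | need cm [-0.15 -0.06 -1.88] deg [ 0.35 -0.05  0.26]
[(np.float64(319.7512128820095), np.float64(234.09528876398676)), (np.float64(320.0191261713129), np.float64(249.86108501165634))]
```

View pics/f.png

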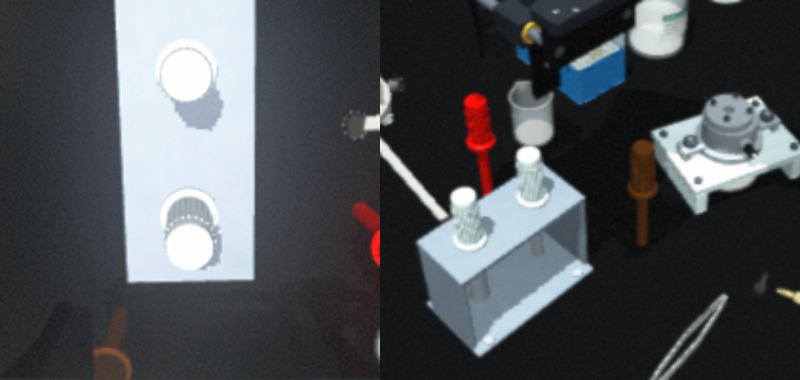

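The slim drift is seated upright: its top is at wrist (319.5,250) against a predicted (320,250), and its collar is on the face. The stout drift, beaker and bottles look undisturbed. It seated at the same tool height as it was picked up (0.1046 against 0.1043 m), so it never slipped in the grip, and the 43 mm depth reading holds. The gripper is clear, so I'm handing in.

```bash
python3 -c "
from cell import env
print(env.sign_off())"
```

```text
the job is handed in; nothing more can be done
None
```

The cartridge has been pushed out of the head and the slim drift is back in its own hole. I handed the job in at about 26 s of the 72 s allowed, with no verdict reported.

- **Picking the drift:** I took the thinner of the two metal drifts, which hung in the hole nearer the stand. The brown and red lookalikes were left alone.
- **Finding the bore:** The wrist camera showed the bore about 3 mm off the screw-circle centre. Lowered gently at that point, the drift went in at the first try with no contact force.
- **Pushing the cartridge:** It began to move at about 12–14 N. The highest reading was 13.5 N, taken only at the end of each move, so brief peaks in between were not seen. Sideways forces of up to about 4.5 N appeared while pushing, and I steered against them.
- **Did it drop:** The force fell to zero with the tip about 43 mm below the top face, past the 40 mm release depth. I did not see the cartridge lying in the dish, because the stand hides it, so the drop rests on the force and depth readings.
- **Final checks:**
  - The slim drift hangs upright and on-axis within about 1 mm, and it seated at the pick-up height within 0.3 mm.
  - The stout drift, beaker and bottle looked undisturbed. I checked by eye, not by measurement.
  - The wash bottle and most of the dish were out of sight in the last pictures. The arm did not go near either.
  - The gripper was open and clear of everything.

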